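# Clamp the tubular lamp in its bench stand

### The job

Take the tubular lamp out of its sloping rest and lay it gently in the bench stand, level and roughly centred, in both the clamp's cradle and the open fork. Then swing the clamp's hinged half right down over the lamp, and after that swing the bolt fully upright into the slot of the hinged half. Let go of everything and leave the other things on the bench where they are.

Things in the scene. Friction and masses are not known exactly. Their poses are not given: they have to be found in the camera images.
- lamp: The loose cordless tubular lamp: a plain round bar of aluminium with black ends and a narrow white strip, 26 mm in diameter, 230 mm long, about 0.18 kg. Origin at its centre, x along its length. It may lie either way round and rolled to any angle. At the start it lies in the rest, its low end against the rest's foot stop.
- rest: Fixed white sloping rest on a grey foot of 200 x 75 mm; origin under the foot's centre. The lamp in it has its centre about 100 mm straight above the origin, its axis rising 0.52 rad (30 degrees) towards the rest's +x (roughly towards the robot). It lies in two V cradles, 75 mm below and 85 mm above its middle; the 100 mm between is free, with 32 mm from lamp axis down to the rest.
- cheek_top (a point): Midway between the tops of the rest's two upright cheeks. They flank the lamp (inner faces 46 mm apart) from 62 to 110 mm above its middle and stand 70 mm above its axis, square to the slope. So a gripper at the lamp's middle must be tilted with the slope, and the lamp lifted 90 mm square to the slope to clear them.
- stand: Fixed bench stand: grey base plate 200 x 90 x 12 mm, origin under its centre, z up. Clamp at x = +65 mm, open fork at x = -65 mm, each an aluminium V cradle (mouth 40 mm wide; 30 and 20 mm long along x) with 100 mm free between them. The seated lamp's axis lies level along the stand's x at y = 0, 80 mm above the origin, either way round.
- clamp_seat (a point): Point of the seated lamp's axis in the middle of the clamp's cradle.
- fork_seat (a point): Point of the seated lamp's axis in the middle of the open fork's cradle.
- strap_hinge (a point): Hinge of the clamp's hinged half: axis along the stand's x, 28 mm to +y of the clamp seat and at its height.
- strap (a joint): Angle of the clamp's steel hinged half (rad): 0 = closed, level over the tube, reaching from its hinge to the stand's -y; grows as it opens up and over to +y, 1.57 = upright, limit 2.2. 30 mm wide along x; the arch over the lamp is 19 mm high above the hinge. Stiff (0.07 N m): it stays where left. An unseated lamp stops it from closing.
- strap_slot (a point): Centre of the slot at the hinged half's free end, 66 mm from the hinge: 12 mm wide, between two flat prongs 9 mm wide and 8 mm thick that run from 45 to 79 mm from the hinge, open at the far end. The half can be pushed over with the fingers 16 mm apart, one on each prong; shut fingertips may catch in the slot.
- strap_lip (a point): Point on the hinged half, between the prongs on their outer face (top when closed), 71 mm from the hinge along the half and 8 mm outward.
- bolt_hinge (a point): Pivot of the swing bolt: axis along the stand's x, 38 mm to -y of the clamp seat and 40 mm below it.
- bolt (a joint): Angle of the swing bolt (rad): 0 = upright, in the slot when the half is closed; grows as it leans out to the stand's -y, limit 1.4. Steel rod 8 mm thick with a brass knob, a block 18 mm along x and 22 mm across, from 52 to 84 mm from the pivot. Stiff (0.05 N m): it stays where left. Upright, its knob stands 4 mm above the closed prongs; it blocks a half closed after it.
- bolt_knob (a point): Centre of the bolt's knob, 68 mm from its pivot.
- oil_bottle: Bystander: amber glass bottle with a black cap, 40 mm in diameter, 75 mm tall. Origin under its centre.
- slide_box: Bystander: closed grey slide box with a white lid, 94 x 164 x 38 mm. Origin under its centre.
- mug: Bystander: white mug, 76 mm in diameter, 85 mm tall. Origin under its centre.
There are look-alikes about, which are no part of the job. There is more than one size of the lamp; the job needs the middle-sized. There is more than one size of the stand; the one meant has the size given above.

How it is judged:
By the outcome, as a careful person would: the job done as asked, in the order asked, and still so for the second after the job is handed in, with the robot touching nothing.
It also fails if it takes over 64 s, if anything falls off the work surface, if the arm or the gripper's body presses on something with over 40 N, if the wrist force passes 120 N, or if a joint passes its speed limit or range.

### The arm

A 7-joint arm with a two-finger parallel gripper is mounted at the origin on the work surface. World frame = base frame: x ahead of the robot, y to its left, z up, the work surface at z = 0. Lengths are in m, angles in rad, forces in N, time in s.
With the tool pointing down it reaches from about 0.425 to 0.875 m from the base axis. Payload 4.7 kg.
Tool frame: the origin (TCP) lies midway between the tips of the shut fingers; the grasp point (between the pads) lies 19 mm behind it; z points along the fingers, y is the line along which they close (so a half turn about z gives the same grasp; the last joint's range is limited). The gripper opens to 87 mm and grips with 3 to 60 N. Pads are 19 mm wide; open, the fingers measure 117 mm over their backs; the gripper's body (75 mm by 190 mm) begins 51 mm behind the grasp point.
Start: joints at [1.197, 0.321, -0.07, 1.45, 0.023, 1.371, -0.057], TCP at [0.246, -0.602, 0.223] pointing down, gripper open.
Joint ranges: [-2.86, 2.86], [-0.3, 2.09], [-1.38, 1.24], [0.06, 2.45], [-1.56, 4.7], [0.09, 2.05], [-2.69, 2.69]. Speed limits (rad/s): [2.57, 2.57, 3.14, 3.14, 3.14, 3.14, 3.14].

### API

Orientations are given as a rotation vector (axis times angle).
In Python, from bench import ctrl gives the robot as it stands. The module is installed in compiled form; this text tells all that it offers.
- The arm moves only by the shell command python3 -m handwheel 'ROWS' [FORCE]. ROWS is JSON, a list of rows, each a list of 7 numbers: the finger opening in m, from 0 to 0.087, then the shift along the tool's x, y, z in m, then the turn, a rotation vector about the tool's x, y, z in degrees. A call has 1 to 12 rows; each row shifts and turns the commanded pose from where the row before left it, along the tool's axes as they then stand; what a row does not reach is not made up. A row lasts 1/8 s, in which the tool goes at most 62.5 mm and 10.7 degrees, less where a joint would pass 70% of its speed; a pose out of reach is approached as far as the arm can. A call is refused whole if a number of a shift passes 0.0625 or a number of a turn 10.7, either way. A call with a gripper value outside its range is refused whole. The fingers move at their own pace and stop on an object; FORCE is the grip in N (left out, the last holds). Time passes only in rows, so rows that do not move let the fingers close. It gives the time, the measured TCP pose, the force, the opening and the grip force at its end, in the units of the state.
- ctrl.get_state(): the state, without advancing time (a new reading comes with each control period).
- ctrl.get_image(name): name is "side" or "top"; returns (picture, depth): 480x640x3 uint8, blue, green, red; 480x640 float32, m along the optical axis (not along the pixel's ray), 0 where there is no reading.
- ctrl.camera_info(name): a dict with "intrinsics" (3x3 intrinsics, pixels), "R" (3x3) and "t" (3): a world point X has camera coordinates R X + t. Camera axes: x right, y down, z forward; pixel columns grow to the right and rows downward; lengths in m; the calibration is good to about 2 mm. A picture is of the moment at which its call begins. camera_info takes no time and is no camera call.
- ctrl.close_job(): hands the job in; it is judged then, once.
The state is a dict: "time": time; "joint_positions": joint angles; "qd": joint speeds; "joint_torque": joint torques, N m; "position": TCP position; "tool_rot": TCP orientation; "ft_force": force on the tool from outside, world axes, zero at the start; "torque": the same for the moment, N m; "grip_width": opening from 0.0 (shut) to 1.0 (fully open); "grip_force": force on a finger pad.
Only numpy, scipy, OpenCV 4.12 (cv2) and the standard library are available. Lean on these libraries where they do the work, as an engineer would, in place of code of your own. Each camera call takes 0.05 s, during which the arm holds its last target. There are 200 camera calls.

## Working session

There is one attempt and no reset: what is moved stays moved. The work goes in short steps, Python scripts to look and compute and a shell command to move; the robot and the scene stay as the last step left them, time stands still between calls to the robot, and variables do not carry over. Pictures are saved under pics/ and viewed, at most 10 in all, crops included, and the job is handed in when it is done.

```bash
mkdir -p pics; python3 - <<'E'
from bench import ctrl
import cv2,numpy as np
s=ctrl.get_state();print(s)
for n in("side","top"):
    p,d=ctrl.get_image(n);cv2.imwrite(f"pics/{n}0.png",p);np.save(f"pics/{n}0.npy",d)
    c=ctrl.camera_info(n);print(n,c)
E
```

```text
{'time': 0.0, 'joint_positions': array([ 1.19711573,  0.32179856, -0.07003101,  1.45167121,  0.02262945,
        1.370791  , -0.05690444]), 'qd': array([-0.0004976 ,  0.00032688, -0.00075521, -0.00033699, -0.00034037,
        0.00033018, -0.00022276]), 'joint_torque': array([ 3.34834249e-04, -4.91296685e+01, -4.03844845e-01, -3.12524772e+01,
       -6.40834705e-02,  4.39641159e-02,  2.03460058e-04]), 'position': array([ 0.24549286, -0.60126545,  0.22147888]), 'tool_rot': array([-3.08095117e+00, -6.04936043e-01,  7.89806224e-04]), 'ft_force': array([-0.44824225, -0.24378491, -0.03290104]), 'torque': array([ 0.00096595, -0.02174055,  0.01793355]), 'grip_force': 0.0, 'grip_width': 1.0052844917982906}
side {'intrinsics': array([[471.93750997,   0.        , 324.49431647],
       [  0.        , 471.93750997, 238.59682399],
       [  0.        ,   0.        ,   1.        ]]), 'R': array([[-0.93980843, -0.34160489, -0.00813716],
       [-0.23470876,  0.66266131, -0.7111904 ],
       [ 0.2483383 , -0.66647287, -0.70295234]]), 't': array([0.50425537, 0.20317788, 1.30143135])}
top {'intrinsics': array([[609.82258876,   0.        , 321.21895025],
       [  0.        , 609.82258876, 238.30131562],
       [  0.        ,   0.        ,   1.        ]]), 'R': array([[-3.86293038e-04, -9.99934831e-01,  1.14098715e-02],
       [-9.90600670e-01, -1.17806340e-03, -1.36780573e-01],
       [ 1.36785101e-01, -1.13554638e-02, -9.90535658e-01]]), 't': array([-0.01762746,  0.51508565,  1.56636109])}
```

View pics/side0.png

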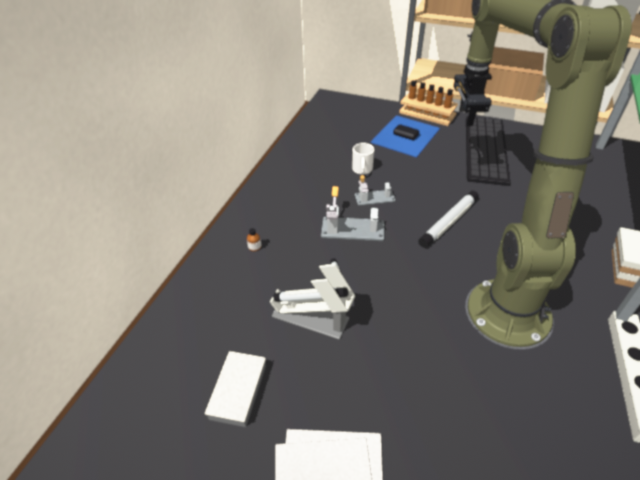

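View pics/top0.png

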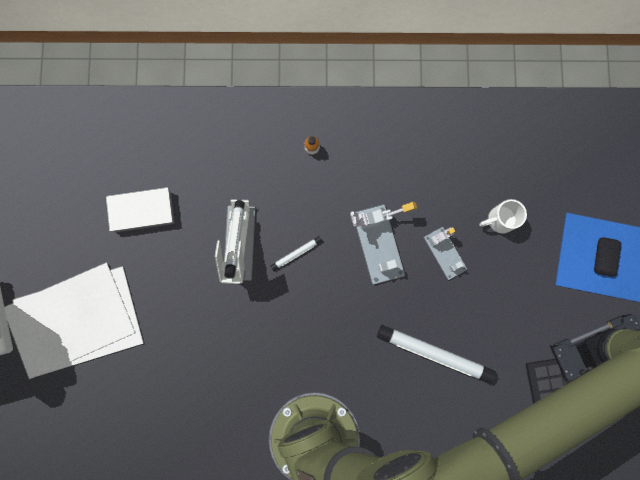

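The side view shows the lamp in the rest at about (312,296), and the stand at (352,215) next to a smaller look-alike. In the top view the rest is at (236,242). The right stand is at (378,243), with the clamp at its far end (372,215) and the bolt knob at (408,207). Next I'll zoom in and get the point clouds.

```bash
cat > h.py <<'E'
from bench import ctrl
import cv2,numpy as np
def cloud(n,d):
    c=ctrl.camera_info(n);K=c["intrinsics"];v,u=np.mgrid[:480,:640]
    P=np.stack([(u-K[0,2])/K[0,0]*d,(v-K[1,2])/K[1,1]*d,d],-1)
    W=(P-c["t"])@c["R"]; W[d<=0]=np.nan
    return W
def proj(n,X):
    c=ctrl.camera_info(n);p=(np.atleast_2d(X)@c["R"].T+c["t"])@c["intrinsics"].T
    return p[:,:2]/p[:,2:]
def ray(n,uv):
    c=ctrl.camera_info(n);r=c["R"].T@np.linalg.solve(c["intrinsics"],[*uv,1.]);o=-c["R"].T@c["t"]
    return o,r/np.linalg.norm(r)
def tri(uvt,uvs):
    (o1,r1),(o2,r2)=ray("top",uvt),ray("side",uvs)
    a=np.linalg.lstsq(np.c_[r1,-r2],o2-o1,rcond=None)[0]
    p,q=o1+a[0]*r1,o2+a[1]*r2;return (p+q)/2,np.linalg.norm(p-q)
E
python3 - <<'E'
from h import *
t=cv2.imread("pics/top0.png");s=cv2.imread("pics/side0.png")
f=lambda im,x,y,w,h,W,H:cv2.resize(im[y:y+h,x:x+w],(W,H),interpolation=cv2.INTER_CUBIC)
A=np.vstack([f(t,340,190,100,100,400,400)[:300],f(t,200,190,100,100,400,400)[:300]][:2])
A=np.vstack([f(t,345,195,80,60,400,300),f(t,205,195,80,60,400,300)])
B=np.vstack([f(s,310,175,80,60,400,300),f(s,265,255,100,75,400,300)])
cv2.imwrite("pics/z0.png",np.hstack([A,B]))
WT=cloud("top",np.load("pics/top0.npy"));WS=cloud("side",np.load("pics/side0.npy"))
for n,W,px in(("top",WT,[(238,203),(235,237),(231,270),(408,207),(403,207),(356,218),(390,268),(378,243),(372,215),(312,145),(140,210)]),("side",WS,[(277,297),(310,295),(345,292),(335,190),(353,229),(333,211),(376,213)])):
    for u,v in px: print(n,(u,v),np.round(np.nanmedian(W[v-1:v+2,u-1:u+2].reshape(-1,3),0),3))
E
```

```text
top (238, 203) [0.604 0.199 0.06 ]
top (235, 237) [0.507 0.198 0.118]
top (231, 270) [0.421 0.2   0.162]
top (408, 207) [ 0.589 -0.239  0.087]
top (403, 207) [ 0.59  -0.227  0.081]
top (356, 218) [ 0.554 -0.104  0.12 ]
top (390, 268) [ 0.434 -0.193  0.065]
top (378, 243) [ 0.506 -0.169  0.011]
top (372, 215) [ 0.573 -0.149  0.062]
top (312, 145) [0.761 0.007 0.056]
top (140, 210) [0.589 0.458 0.042]
side (277, 297) [0.597 0.204 0.058]
side (310, 295) [0.498 0.211 0.115]
side (345, 292) [0.407 0.205 0.158]
side (335, 190) [ 0.587 -0.242  0.091]
side (353, 229) [ 0.497 -0.161  0.014]
side (333, 211) [ 0.548 -0.105  0.123]
side (376, 213) [ 0.437 -0.201  0.07 ]
```

View pics/z0.png

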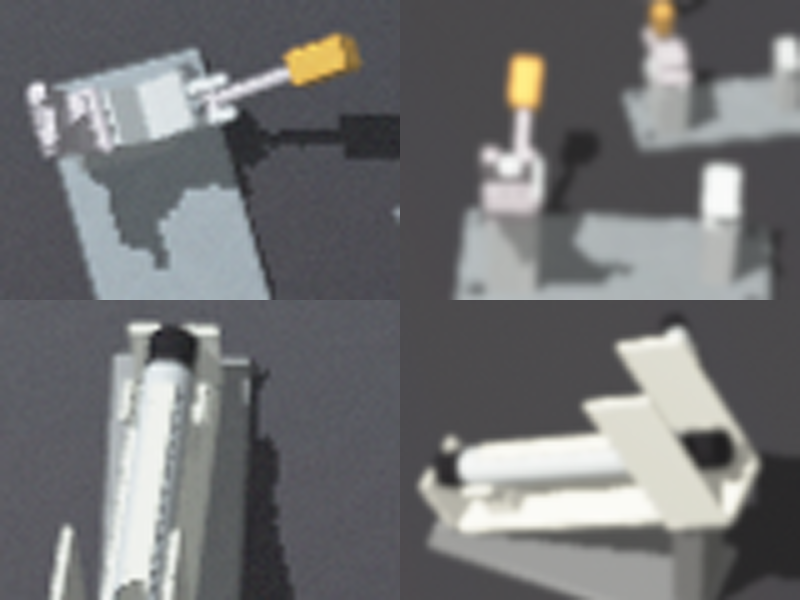

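The zoom confirms the layout: the strap stands open to the left, the bolt leans right, and the lamp lies between the cheeks with its low end far from the robot. Now I'll fit the poses.

```bash
cat > fit.py <<'E'
from h import *
from scipy.optimize import least_squares
D={n:cloud(n,np.load(f"pics/{n}0.npy")) for n in("top","side")}
C={n:-ctrl.camera_info(n)["R"].T@ctrl.camera_info(n)["t"] for n in D}
# lamp: points near the rough axis, upper half, middle part
a0=np.array([.507,.201,.105]);
def res(p,Q):
    o=np.array([.505,p[0],p[1]]);d=np.array([-1,p[2],p[3]]);d/=np.linalg.norm(d)
    return np.linalg.norm(np.cross(Q-o,d),axis=1)-.013
sets={}
for n,W in D.items():
    Q=W.reshape(-1,3);Q=Q[~np.isnan(Q[:,0])]
    p=np.array([.2,.105,0,.577])
    for th in(.015,.008,.005):
        o=np.array([.505,p[0],p[1]]);d=np.array([-1,p[2],p[3]]);d/=np.linalg.norm(d)
        s=(Q-o)@d;m=(abs(s)<.055)&(abs(res(p,Q))<th)
        p=least_squares(res,p,args=(Q[m],),loss="soft_l1",f_scale=.002).x
    sets[n]=Q[m];d=np.array([-1,p[2],p[3]]);d/=np.linalg.norm(d)
    print(n,"lamp",p.round(4),"yaw",np.degrees(np.arctan2(d[1],d[0])),"elev",np.degrees(np.arcsin(d[2])),m.sum(),"rms",np.std(res(p,Q[m])))
    # lamp end extents
    o=np.array([.505,p[0],p[1]]);s=(Q-o)@d;m=(abs(res(p,Q))<.005)&(abs(s)<.14);print("  ends s",np.percentile(s[m],[0.5,99.5]).round(4))
    # stand base plate
    m=(abs(Q[:,0]-.5)<.15)&(abs(Q[:,1]+.165)<.1)&(Q[:,2]>.007)&(Q[:,2]<.018)
    (c,sz,an)=cv2.minAreaRect((Q[m,:2]*1000).astype(np.float32));print(n,"base",np.round(c,1),np.round(sz,1),an,"z",np.median(Q[m,2]))
    m=(abs(Q[:,0]-.5)<.13)&(abs(Q[:,1]-.2)<.07)&(Q[:,2]>.004)&(Q[:,2]<.03)
    (c,sz,an)=cv2.minAreaRect((Q[m,:2]*1000).astype(np.float32));print(n,"foot",np.round(c,1),np.round(sz,1),an)
    np.save(f"pics/{n}Q.npy",Q)
E
python3 fit.py
```

```text
top lamp [0.2012 0.1028 0.04   0.5831] yaw 177.70724306607957 elev 30.226433565313933 346 rms 0.0020205466791950485
  ends s [-0.1243  0.1122]
top base [ 500.3 -164.7] [297.8 197.2] 0.6345928907394409 z 0.011707370319926157
top foot [499.7 200.2] [139.6 258.4] 89.94194030761719
side lamp [0.1994 0.1035 0.0417 0.5806] yaw 177.61136008031056 elev 30.11911531611392 294 rms 0.0016004452446654364
  ends s [-0.1211  0.1134]
side base [ 494.1 -165.9] [284.7 198.8] 0.9527925848960876 z 0.012937895483768534
side foot [499.7 199.8] [139.6 259.1] 89.98963928222656
```

```bash
cat > fit2.py <<'E'
from h import *
from scipy.optimize import minimize
for n,box in(("top",(340,195,80,100)),("side",(310,180,85,65))):
    im=cv2.imread(f"pics/{n}0.png");W=cloud(n,cv2.medianBlur(np.load(f"pics/{n}0.npy"),5))
    x,y,w,h=box;k=8
    # rays hit plane z=.012
    v,u=np.mgrid[y:y+h,x:x+w];c=ctrl.camera_info(n)
    r=np.stack([u,v,np.ones_like(u)],-1)@np.linalg.inv(c["intrinsics"]).T@c["R"];o=-c["R"].T@c["t"]
    P=o+r*((.012-o[2])/r[...,2:])
    G=im[y:y+h,x:x+w].astype(float);bright=G.mean(-1)
    Z=W[y:y+h,x:x+w,2]
    plate=(bright>95)&(Z<.03)
    p0=P[plate][:,:2];m=(abs(p0-[.5,-.165])<[.12,.085]).all(1);p0=p0[m]
    nb=cv2.connectedComponents(plate.astype(np.uint8))
    (cc,sz,an)=cv2.minAreaRect((p0*1000).astype(np.float32));print(n,"minrect",np.round(cc,1),np.round(sz,1),round(an,2),len(p0))
    hull=cv2.boxPoints((cc,sz,an));print(hull.round(0).tolist())
    Q=W[y:y+h,x:x+w].reshape(-1,3);yaw=np.radians(13)
    ex=np.array([np.cos(yaw),np.sin(yaw)]);
    for lo,hi in((.05,.06),(.06,.07),(.07,.08),(.08,.1),(.1,.16)):
        q=Q[(Q[:,2]>lo)&(Q[:,2]<hi)];q=q[(abs(q[:,:2]-[.5,-.165])<[.12,.12]).all(1)]
        a=(q[:,:2]-[.5,-.165])@np.c_[ex,[-ex[1],ex[0]]]
        print(lo,"near fork",np.round(a[a[:,0]<0],3).tolist()[:8],"clamp side med",np.round(np.median(q[a[:,0]>0],0),3) if (a[:,0]>0).any() else None)
E
python3 fit2.py
python3 - <<'E'
import cv2,numpy as np
t=cv2.imread("pics/top0.png")
cv2.imwrite("pics/z1.png",cv2.resize(t[195:295,340:430],(540,600),interpolation=cv2.INTER_CUBIC))
E
```

```text
top minrect [ 509.6 -191.5] [203.5 158.5] 12.98 1967
[[393.0, -137.0], [428.0, -292.0], [627.0, -246.0], [591.0, -91.0]]
0.05 near fork [[-0.052, -0.008], [-0.072, -0.025], [-0.072, -0.011], [-0.072, -0.013], [-0.069, 0.009], [-0.073, -0.003]] clamp side med [ 0.579 -0.203  0.055]
0.06 near fork [[-0.052, -0.022], [-0.052, -0.015], [-0.053, -0.017], [-0.054, -0.019], [-0.053, -0.01], [-0.054, -0.012], [-0.055, -0.015], [-0.055, -0.016]] clamp side med [ 0.567 -0.156  0.066]
0.07 near fork [[-0.052, -0.025], [-0.053, -0.027], [-0.054, -0.021], [-0.055, -0.023], [-0.056, -0.026], [-0.056, -0.028], [-0.057, -0.02], [-0.058, -0.023]] clamp side med [ 0.569 -0.166  0.075]
0.08 near fork [] clamp side med [ 0.571 -0.132  0.087]
0.1 near fork [] clamp side med [ 0.554 -0.101  0.123]
side minrect [ 508.8 -194.5] [204.7 159.9] 14.85 1138
[[389.0, -143.0], [430.0, -298.0], [628.0, -246.0], [587.0, -91.0]]
0.05 near fork [[-0.057, 0.002], [-0.06, 0.004], [-0.07, 0.003], [-0.073, -0.0], [-0.057, 0.004], [-0.06, 0.005], [-0.064, 0.007], [-0.067, 0.007]] clamp side med [ 0.565 -0.131  0.057]
0.06 near fork [[-0.074, -0.025], [-0.055, -0.019], [-0.071, -0.021], [-0.056, -0.016], [-0.059, -0.015], [-0.062, -0.014], [-0.065, -0.014], [-0.068, -0.016]] clamp side med [ 0.561 -0.126  0.065]
0.07 near fork [[-0.06, -0.031], [-0.064, -0.032], [-0.067, -0.032], [-0.057, -0.029], [-0.061, -0.028], [-0.064, -0.028], [-0.067, -0.029], [-0.07, -0.03]] clamp side med [ 0.574 -0.171  0.075]
0.08 near fork [] clamp side med [ 0.582 -0.233  0.088]
0.1 near fork [] clamp side med [ 0.551 -0.103  0.12 ]
```

View pics/z1.png

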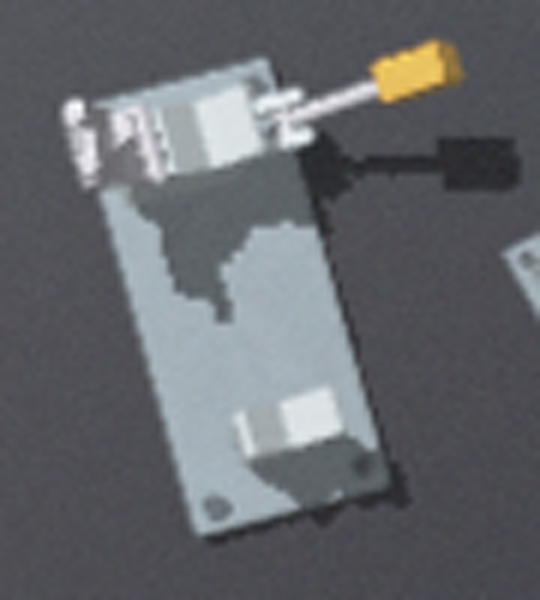

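The plate corners sit at crop pixels (192,535), (388,485) and (268,58). The V bottoms are at (203,137) for the clamp and (283,426) for the fork.

```bash
python3 - <<'E'
from h import *
def at(n,uv,z):
    o,r=ray(n,uv);return o+r*(z-o[2])/r[2]
px=lambda c:((c[0]+.5)/6-.5+340,(c[1]+.5)/6-.5+195)
nl,nr,fr=[at("top",px(c),.012) for c in((192,535),(388,485),(268,58))]
print(nl,nr,fr,np.linalg.norm(nl-nr),np.linalg.norm(nr-fr))
ctr=(nl+fr)/2;e=fr-nr;print("plate ctr",ctr,"yaw",np.degrees(np.arctan2(e[1],e[0])))
e=nl-nr;print("yaw2",np.degrees(np.arctan2(-e[0],e[1])))
c,f=[at("top",px(c),.062) for c in((203,137),(283,426))]
e=c-f;print("V",c,f,"mid",(c+f)/2,np.linalg.norm(e),np.degrees(np.arctan2(e[1],e[0])))
# side knob/strap from centroid masks
for n in("top","side"):
    im=cv2.imread(f"pics/{n}0.png");hsv=cv2.cvtColor(im,cv2.COLOR_BGR2HSV)
    m=cv2.inRange(hsv,(12,120,120),(32,255,255));k,l,s,ce=cv2.connectedComponentsWithStats(m);print(n,[(ce[i].round(1),s[i,4]) for i in range(1,k) if s[i,4]>20])
# overlay model points on side view
s=cv2.imread("pics/side0.png")
E
```

```text
[ 0.39732697 -0.15066556  0.012     ] [ 0.41940119 -0.23749738  0.012     ] [ 0.61099206 -0.18726676  0.012     ] 0.08959372553943369 0.19806608557576424
plate ctr [ 0.50415951 -0.16896616  0.012     ] yaw 14.690959697841635
yaw2 14.263483743612976
V [ 0.56636121 -0.15274416  0.062     ] [ 0.4408477  -0.18552927  0.062     ] mid [ 0.50360445 -0.16913671  0.062     ] 0.12972473206000573 14.639016064942505
top [(array([309.9, 143.9]), np.int32(69)), (array([408.9, 206.4]), np.int32(96)), (array([451.1, 230.6]), np.int32(29))]
side [(array([429.6,  97. ]), np.int32(496)), (array([427.3, 111.6]), np.int32(150)), (array([362. , 177.5]), np.int32(23)), (array([334.7, 190.6]), np.int32(55)), (array([252.3, 238.2]), np.int32(75))]
```

Stand: centre (0.504,-0.169), yaw 14.6°. Lamp: centre about (0.507,0.200,0.102). Next is a planning helper, then the first moves.

```bash
cat > plan.py <<'E'
from h import *
from scipy.spatial.transform import Rotation as Ro
S0=np.array([.504,-.169,0]);YAW=np.radians(14.6)
ex=np.array([np.cos(YAW),np.sin(YAW),0]);ey=np.array([-ex[1],ex[0],0]);ez=np.array([0,0,1.])
st=lambda x,y,z:S0+x*ex+y*ey+z*ez
def Rzx(z,x):
    z=np.array(z)/np.linalg.norm(z);x=np.array(x)-np.dot(x,z)*z;x/=np.linalg.norm(x);return np.c_[x,np.cross(z,x),z]
LAMP=np.array([.507,.2002,.1019]);d=np.array([-.863,.0353,.503]);d/=np.linalg.norm(d)
nrm=ez-d[2]*d;nrm/=np.linalg.norm(nrm);RREST=Rzx(-nrm,-d);RST=Rzx(-ez,ex)
def go(wps,q=None):
    """wps: list of (tcp,R,n); prints rows from the present pose"""
    s=ctrl.get_state();p=s["position"];R=Ro.from_rotvec(s["tool_rot"])
    for T,RT,n in wps:
        RT=Ro.from_matrix(RT);w=(R.inv()*RT).as_rotvec()/n;dp=(T-p)/n
        print("total",np.round((R.inv()).apply(T-p)*1000,1),np.degrees(w*n).round(1))
        for i in range(n):
            print("  ",R.inv().apply(dp).round(4).tolist(),np.degrees(w).round(2).tolist());R=R*Ro.from_rotvec(w)
        p=T;R=RT
E
python3 - <<'E'
from plan import *
pre=LAMP+nrm*(.13-.019)
go([(np.array([.30,-.50,.32]),Rzx(-ez,[.925,.379,0]),3),(pre+[0,0,.03],RREST,15),(pre,RREST,1)])
E
```

```text
total [ 88.7 -73.4 -98.3] [-0.1  0.  -0.1]
   [0.0296, -0.0245, -0.0328] [-0.03, 0.0, -0.02]
   [0.0296, -0.0244, -0.0328] [-0.03, 0.0, -0.02]
   [0.0296, -0.0244, -0.0328] [-0.03, 0.0, -0.02]
total [ 507.8 -546.2   92.2] [  6.5 -29.7  24. ]
   [0.0339, -0.0364, 0.0061] [0.43, -1.98, 1.6]
   [0.033, -0.0373, 0.0053] [0.43, -1.98, 1.6]
   [0.0321, -0.0382, 0.0044] [0.43, -1.98, 1.6]
   [0.0312, -0.039, 0.0036] [0.43, -1.98, 1.6]
   [0.0302, -0.0399, 0.0029] [0.43, -1.98, 1.6]
   [0.0292, -0.0407, 0.0021] [0.43, -1.98, 1.6]
   [0.0281, -0.0415, 0.0015] [0.43, -1.98, 1.6]
   [0.0269, -0.0422, 0.0008] [0.43, -1.98, 1.6]
   [0.0258, -0.043, 0.0002] [0.43, -1.98, 1.6]
   [0.0246, -0.0437, -0.0003] [0.43, -1.98, 1.6]
   [0.0233, -0.0443, -0.0008] [0.43, -1.98, 1.6]
   [0.022, -0.045, -0.0013] [0.43, -1.98, 1.6]
   [0.0207, -0.0456, -0.0017] [0.43, -1.98, 1.6]
   [0.0193, -0.0462, -0.002] [0.43, -1.98, 1.6]
   [0.018, -0.0467, -0.0023] [0.43, -1.98, 1.6]
total [15.1  0.  25.9] [0. 0. 0.]
   [0.0151, 0.0, 0.0259] [0.0, 0.0, 0.0]
```

```bash
python3 -m handwheel '[[0.087,0.03,-0.024,-0.033,0,0,0],[0.087,0.03,-0.024,-0.033,0,0,0],[0.087,0.03,-0.024,-0.033,0,0,0],[0.087,0.034,-0.036,0.006,0.4,-2,1.6],[0.087,0.033,-0.037,0.005,0.4,-2,1.6],[0.087,0.032,-0.038,0.004,0.4,-2,1.6],[0.087,0.031,-0.039,0.004,0.4,-2,1.6],[0.087,0.03,-0.04,0.003,0.4,-2,1.6],[0.087,0.029,-0.041,0.002,0.4,-2,1.6],[0.087,0.028,-0.042,0.002,0.4,-2,1.6],[0.087,0.027,-0.042,0.001,0.4,-2,1.6],[0.087,0.026,-0.043,0,0.4,-2,1.6]]' 10
python3 - <<'E'
from plan import *
pre=LAMP+nrm*(.13-.019)
go([(pre+[0,0,.03],RREST,7),(pre,RREST,1)])
E
```

```text
time: 1.6
position: [0.4597, -0.0814, 0.2647]
tool_rot: [-3.094, -0.206, 0.502]
ft_force: [1.0, 0.3, -0.0]
grip_width: 0.999
grip_force: 0.0
total [ 144.7 -262.8   -3.2] [  2.9 -11.7   9.4]
   [0.0207, -0.0375, -0.0005] [0.41, -1.68, 1.35]
   [0.0198, -0.038, -0.0008] [0.41, -1.68, 1.35]
   [0.0188, -0.0385, -0.0011] [0.41, -1.68, 1.35]
   [0.0179, -0.0389, -0.0013] [0.41, -1.68, 1.35]
   [0.0169, -0.0393, -0.0015] [0.41, -1.68, 1.35]
   [0.016, -0.0397, -0.0017] [0.41, -1.68, 1.35]
   [0.015, -0.0401, -0.0019] [0.41, -1.68, 1.35]
total [15.1  0.  25.9] [0. 0. 0.]
   [0.0151, 0.0, 0.0259] [0.0, 0.0, 0.0]
```

```bash
python3 -m handwheel '[[0.087,0.02,-0.037,0,0.4,-1.6,1.3],[0.087,0.02,-0.038,-0.001,0.4,-1.6,1.3],[0.087,0.019,-0.038,-0.001,0.4,-1.6,1.3],[0.087,0.018,-0.039,-0.001,0.4,-1.6,1.3],[0.087,0.017,-0.039,-0.001,0.4,-1.6,1.3],[0.087,0.016,-0.04,-0.002,0.4,-1.6,1.3],[0.087,0.01,-0.03,-0.002,0.4,-1.6,1.3],[0.087,0,0,0,0,0,0],[0.087,0,0,0,0,0,0]]'
python3 - <<'E'
from plan import *
pre=LAMP+nrm*(.13-.019)
go([(pre,RREST,1),(LAMP-nrm*.019,RREST,1)])
p,_=ctrl.get_image("side");q,_=ctrl.get_image("top")
cv2.imwrite("pics/g1.png",np.hstack([cv2.resize(p[200:340,230:390],(400,350)),cv2.resize(q[170:310,160:320],(400,350))]))
E
```

```text
time: 2.72
position: [0.5571, 0.1849, 0.2303]
tool_rot: [-3.027, 0.051, 0.8]
ft_force: [-0.8, 0.2, 0.4]
grip_width: 1.005
grip_force: 0.0
total [ 20.6 -13.2  25.6] [ 0.1 -0.6  0.4]
   [0.0206, -0.0132, 0.0256] [0.13, -0.59, 0.37]
total [ -0.   0. 130.] [0. 0. 0.]
   [-0.0, 0.0, 0.13] [0.0, 0.0, 0.0]
```

View pics/g1.png

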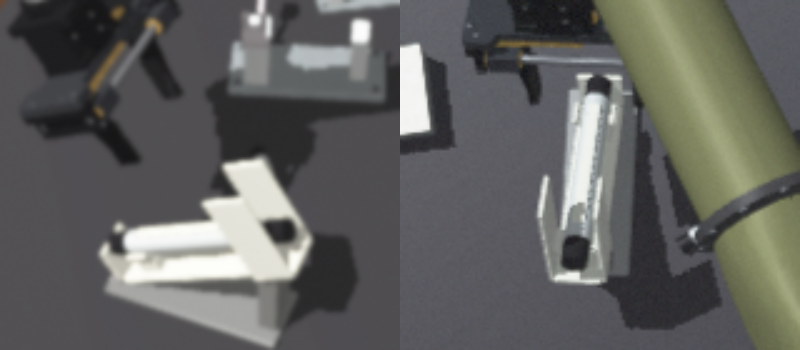

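The side view shows the gripper tilted above the rest, on the far side of the cheeks, and nothing has been touched. Going down along the slope normal.

```bash
python3 -m handwheel '[[0.087,0.02,-0.013,0.026,0,-0.5,0.3],[0.087,0,0,0.03,0,0,0],[0.087,0,0,0.03,0,0,0],[0.087,0,0,0.02,0,0,0],[0.087,0,0,0,0,0,0],[0.087,0,0,0,0,0,0]]'
python3 - <<'E'
from plan import *
go([(LAMP-nrm*.019,RREST,1)])
E
```

```text
time: 3.58
position: [0.523, 0.1996, 0.1301]
tool_rot: [-3.024, 0.06, 0.81]
ft_force: [-0.2, 0.1, 0.7]
grip_width: 1.003
grip_force: 0.0
total [ 0.2 -0.  51.4] [ 0.  -0.2  0. ]
   [0.0002, -0.0, 0.0514] [0.04, -0.22, 0.04]
```

```bash
python3 -m handwheel '[[0.087,0,0,0.02,0,0,0],[0.087,0,0,0.02,0,0,0],[0.087,0,0,0.01,0,0,0],[0.05,0,0,0,0,0,0],[0.02,0,0,0,0,0,0],[0.02,0,0,0,0,0,0],[0.02,0,0,0,0,0,0],[0.02,0,0,0,0,0,0]]' 20
python3 - <<'E'
from plan import *
go([(LAMP-nrm*.019,RREST,1)])
E
```

```text
time: 4.58
position: [0.4971, 0.2012, 0.0858]
tool_rot: [-3.024, 0.058, 0.813]
ft_force: [0.1, -0.7, -0.7]
grip_width: 0.515
grip_force: 0.0
total [0.5 0.6 0.1] [ 0.1 -0.1  0.1]
   [0.0005, 0.0006, 0.0001] [0.08, -0.12, 0.11]
```

```bash
python3 -m handwheel '[[0.02,0,0,0,0,0,0],[0.02,0,0,0,0,0,0],[0.02,0,0,0,0,0,0],[0.02,0,0,0,0,0,0],[0.02,0,0,0,0,0,0]]' 25
```

```text
time: 5.2
position: [0.4969, 0.2012, 0.0857]
tool_rot: [-3.024, 0.058, 0.813]
ft_force: [0.6, 0.6, -0.2]
grip_width: 0.291
grip_force: 25.0
```

```bash
python3 -m handwheel '[[0.02,0,0,-0.005,0,0,0],[0.02,0,0,-0.015,0,0,0],[0.02,0,0,-0.025,0,0,0],[0.02,0,0,-0.03,0,0,0],[0.02,0,0,-0.03,0,0,0],[0.02,0,0,-0.03,0,0,0],[0.02,0,0,0,0,0,0],[0.02,0,0,0,0,0,0]]'
python3 - <<'E'
from plan import *
go([(st(0,0,.24)+[0,.15,0],RST,5),(st(0,0,.061+.13),RST,7)])
E
```

```text
time: 6.2
position: [0.5641, 0.1986, 0.2017]
tool_rot: [-3.024, 0.058, 0.815]
ft_force: [-0.0, 0.9, -2.5]
grip_width: 0.292
grip_force: 25.0
total [-63.9 219.8  -7. ] [ -4.4  30.  -16.4]
   [-0.0128, 0.044, -0.0014] [-0.88, 5.99, -3.28]
   [-0.0151, 0.0432, -0.0022] [-0.88, 5.99, -3.28]
   [-0.0173, 0.0423, -0.0032] [-0.88, 5.99, -3.28]
   [-0.0192, 0.0413, -0.0045] [-0.88, 5.99, -3.28]
   [-0.021, 0.0402, -0.006] [-0.88, 5.99, -3.28]
total [-37.8 145.2  49. ] [0. 0. 0.]
   [-0.0054, 0.0207, 0.007] [0.0, 0.0, 0.0]
   [-0.0054, 0.0207, 0.007] [0.0, 0.0, 0.0]
   [-0.0054, 0.0207, 0.007] [0.0, 0.0, 0.0]
   [-0.0054, 0.0207, 0.007] [0.0, 0.0, 0.0]
   [-0.0054, 0.0207, 0.007] [0.0, 0.0, 0.0]
   [-0.0054, 0.0207, 0.007] [0.0, 0.0, 0.0]
   [-0.0054, 0.0207, 0.007] [0.0, 0.0, 0.0]
```

```bash
python3 -m handwheel '[[0.02,0,0,-0.03,0,0,0],[0.02,0,0.015,-0.01,0,0,0],[0.02,-0.01,0.035,-0.001,-0.9,6,-3.3],[0.02,-0.015,0.043,-0.002,-0.9,6,-3.3],[0.02,-0.017,0.042,-0.003,-0.9,6,-3.3],[0.02,-0.019,0.041,-0.004,-0.9,6,-3.3],[0.02,-0.021,0.04,-0.006,-0.9,6,-3.3],[0.02,0,0.02,0,0,0,0],[0.02,0,0,0,0,0,0],[0.02,0,0,0,0,0,0]]'
python3 - <<'E'
from plan import *
go([(st(0,0,.061+.13),RST,4)])
E
```

```text
time: 7.45
position: [0.5321, -0.0422, 0.2718]
tool_rot: [-3.114, -0.405, -0.001]
ft_force: [-0.0, 0.3, -2.3]
grip_width: 0.291
grip_force: 25.0
total [-59.7 115.4  80.6] [-0.1 -0.   0.2]
   [-0.0149, 0.0289, 0.0201] [-0.02, -0.01, 0.06]
   [-0.0149, 0.0289, 0.0202] [-0.02, -0.01, 0.06]
   [-0.0149, 0.0289, 0.0202] [-0.02, -0.01, 0.06]
   [-0.0148, 0.0289, 0.0202] [-0.02, -0.01, 0.06]
```

Now to go above the stand, then check the levelness and position of the held lamp in the images.

```bash
python3 -m handwheel '[[0.02,-0.015,0.029,0.01,0,0,0],[0.02,-0.015,0.029,0.01,0,0,0],[0.02,-0.015,0.029,0.02,0,0,0],[0.02,-0.015,0.028,0.02,0,0,0],[0.02,0,0,0.02,0,0,0],[0.02,0,0,0,0,0,0],[0.02,0,0,0,0,0,0]]'
python3 - <<'E'
from plan import *
go([(st(0,0,.061+.0),RST,4)])
p,d=ctrl.get_image("side");q,e=ctrl.get_image("top");np.save("pics/side2.npy",d);np.save("pics/top2.npy",e)
for n,im in(("side",p),("top",q)):
    for X in(st(-.115,0,.21),st(.115,0,.21),st(.065,0,.08),st(-.065,0,.08)):
        u,v=proj(n,X)[0];cv2.circle(im,(int(u),int(v)),1,(0,0,255),-1)
cv2.imwrite("pics/g2.png",np.hstack([cv2.resize(p[120:250,280:420],(400,371)),cv2.resize(q[180:310,320:460],(400,371))]))
E
```

```text
time: 8.32
position: [0.5044, -0.1689, 0.1931]
tool_rot: [3.115, 0.407, 0.004]
ft_force: [0.3, 0.0, -1.9]
grip_width: 0.29
grip_force: 25.0
total [ -0.7  -0.2 132.1] [ 0.  -0.1  0.3]
   [-0.0002, -0.0, 0.033] [0.01, -0.03, 0.07]
   [-0.0002, -0.0, 0.033] [0.01, -0.03, 0.07]
   [-0.0001, -0.0, 0.033] [0.01, -0.03, 0.07]
   [-0.0001, -0.0, 0.033] [0.01, -0.03, 0.07]
```

View pics/g2.png

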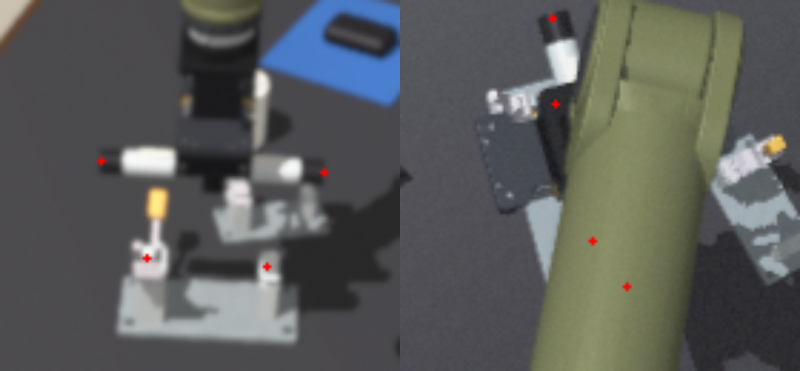

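The lamp ends line up with the predicted dots at crop pixels (101,160) and (324,172), and the seat dots fall on the clamp (147,258) and the fork (267,267). The lamp is level and centred, so I'll go down.

```bash
python3 -m handwheel '[[0.02,0,0,0.03,0,0,0],[0.02,0,0,0.03,0,0,0.2],[0.02,0,0,0.03,0,0,0],[0.02,0,0,0.02,0,0,0],[0.02,0,0,0.012,0,0,0],[0.02,0,0,0.004,0,0,0],[0.02,0,0,0,0,0,0]]'
python3 -m handwheel '[[0.02,0,0,0.002,0,0,0],[0.02,0,0,0.002,0,0,0],[0.02,0,0,0,0,0,0],[0.02,0,0,0,0,0,0]]'
```

```text
time: 9.3
position: [0.504, -0.171, 0.0673]
tool_rot: [3.115, 0.396, 0.004]
ft_force: [-0.0, -0.0, -1.4]
grip_width: 0.289
grip_force: 25.0
time: 9.8
position: [0.5036, -0.171, 0.0629]
tool_rot: [3.115, 0.396, 0.003]
ft_force: [0.3, -0.2, -1.7]
grip_width: 0.292
grip_force: 25.0
```

```bash
python3 -m handwheel '[[0.02,0,-0.002,0.001,0,0,0],[0.02,0,0,0,0,0,0],[0.02,0,0,0,0,0,0]]'
python3 -m handwheel '[[0.02,0,0,0.001,0,0,0],[0.02,0,0,0,0,0,0],[0.02,0,0,0,0,0,0]]'
```

```text
time: 10.18
position: [0.5036, -0.1705, 0.0624]
tool_rot: [3.113, 0.395, 0.005]
ft_force: [0.6, -5.2, 2.1]
grip_width: 0.287
grip_force: 25.1
time: 10.55
position: [0.5037, -0.1707, 0.0622]
tool_rot: [3.113, 0.394, 0.005]
ft_force: [-0.8, -6.1, 7.2]
grip_width: 0.287
grip_force: 25.0
```

```bash
python3 -m handwheel '[[0.02,0,0.002,-0.001,0,0,0],[0.02,0,0,0,0,0,0],[0.02,0,0,0,0,0,0]]'
python3 -m handwheel '[[0.02,0,0.001,0.001,0,0,0],[0.02,0,0,0,0,0,0],[0.02,0,0,0,0,0,0]]'
```

```text
time: 10.92
position: [0.5037, -0.1708, 0.062]
tool_rot: [3.115, 0.396, 0.003]
ft_force: [-0.9, -2.7, 5.5]
grip_width: 0.291
grip_force: 25.0
time: 11.3
position: [0.5038, -0.1713, 0.0615]
tool_rot: [3.115, 0.398, 0.003]
ft_force: [-2.6, -0.2, 9.0]
grip_width: 0.288
grip_force: 25.1
```

```bash
python3 -m handwheel '[[0.02,0,0,-0.0005,0,0,0],[0.035,0,0,0,0,0,0],[0.06,0,0,0,0,0,0],[0.06,0,0,0,0,0,0],[0.06,0,0,0,0,0,0]]'
python3 -m handwheel '[[0.06,0,0,-0.01,0,0,0],[0.06,0,0,-0.03,0,0,0],[0.06,0,0,-0.04,0,0,0],[0.06,0,0,-0.05,0,0,0],[0.06,0,0,-0.04,0,0,0],[0.06,0,0,0,0,0,0]]'
python3 - <<'E'
from plan import *
p,d=ctrl.get_image("side");np.save("pics/side3.npy",d)
q,d=ctrl.get_image("top");np.save("pics/top3.npy",d)
for n,im in(("side",p),("top",q)):
    for X in(st(-.115,0,.08),st(.115,0,.08)):
        u,v=proj(n,X)[0];cv2.circle(im,(int(round(u)),int(round(v))),1,(0,0,255),-1)
cv2.imwrite("pics/g3.png",np.hstack([cv2.resize(p[170:250,310:400],(450,400)),cv2.resize(q[190:290,340:430],(360,400))[:,:350]]))
E
```

```text
time: 11.92
position: [0.5036, -0.1716, 0.0609]
tool_rot: [3.116, 0.396, 0.002]
ft_force: [-0.7, -0.2, 0.9]
grip_width: 0.638
grip_force: 0.0
time: 12.68
position: [0.5057, -0.1721, 0.2358]
tool_rot: [3.111, 0.396, 0.014]
ft_force: [-0.1, -0.5, -1.3]
grip_width: 0.686
grip_force: 0.0
```

View pics/g3.png

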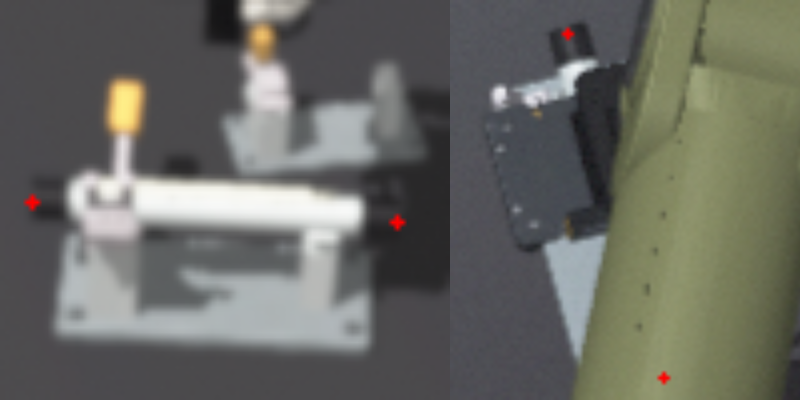

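The lamp lies level in both cradles, with its ends at the predicted dots (32,202) and (397,222). Next is the strap angle and the plan for turning it.

```bash
sed -i 's/S0=np.array(\[.504,-.169,0\])/S0=np.array([.504,-.1712,0])/' plan.py
cat >> plan.py <<'E'
RSX=Rzx(-ez,ey); RSXn=Rzx(-ez,-ey)   # closing line along stand x
def stc(Q): q=Q-S0;return np.c_[q@ex,q@ey,q@ez]
E
python3 - <<'E'
from plan import *
for n in("top","side"):
    Q=stc(np.load(f"pics/{n}Q.npy"));m=(abs(Q[:,0]-.065)<.025)&(Q[:,1]>.02)&(Q[:,1]<.12)&(Q[:,2]>.085);Q=Q[m]
    r=np.hypot(Q[:,1]-.028,Q[:,2]-.08);th=np.pi-np.arctan2(Q[:,2]-.08,Q[:,1]-.028)
    o=np.argsort(-r)[:14];print(n,len(Q),[(tuple((Q[i]*1000).round(0).astype(int).tolist()),round(r[i]*1000),round(th[i],2)) for i in o],np.median(th))
s=ctrl.get_state();print(s["joint_positions"].round(2))
go([(st(.065,.12,.235),RSX,10)]);
E
```

```text
top 174 [((56, 61, 159), 85, np.float64(1.97)), ((75, 63, 156), 84, np.float64(2.0)), ((75, 61, 156), 83, np.float64(1.98)), ((52, 62, 156), 83, np.float64(1.99)), ((57, 63, 155), 83, np.float64(2.0)), ((71, 64, 154), 82, np.float64(2.02)), ((77, 60, 155), 82, np.float64(1.97)), ((73, 61, 154), 81, np.float64(1.99)), ((56, 65, 152), 81, np.float64(2.05)), ((77, 65, 152), 80, np.float64(2.05)), ((53, 64, 152), 80, np.float64(2.03)), ((56, 63, 151), 79, np.float64(2.03)), ((55, 61, 151), 78, np.float64(2.0)), ((79, 64, 149), 78, np.float64(2.05))] 2.0487218670345064
side 132 [((51, 66, 156), 85, np.float64(2.04)), ((75, 63, 155), 82, np.float64(2.0)), ((48, 66, 152), 81, np.float64(2.06)), ((48, 60, 154), 80, np.float64(1.97)), ((48, 62, 153), 80, np.float64(2.01)), ((54, 63, 152), 80, np.float64(2.02)), ((75, 64, 152), 80, np.float64(2.03)), ((72, 60, 153), 80, np.float64(1.99)), ((54, 68, 149), 79, np.float64(2.09)), ((72, 63, 151), 79, np.float64(2.02)), ((51, 64, 150), 79, np.float64(2.05)), ((54, 58, 152), 78, np.float64(1.97)), ((69, 59, 152), 78, np.float64(1.98)), ((52, 57, 152), 78, np.float64(1.96))] 2.2070755234111106
[ 0.74  0.09 -0.49  1.72  0.04  1.34 -1.07]
total [  65.5 -120.4   -3.4] [  0.2  -0.  -90.1]
   [0.0065, -0.012, -0.0003] [0.02, -0.0, -9.01]
   [0.0084, -0.0109, -0.0003] [0.02, -0.0, -9.01]
   [0.0099, -0.0094, -0.0003] [0.02, -0.0, -9.01]
   [0.0113, -0.0078, -0.0003] [0.02, -0.0, -9.01]
   [0.0124, -0.0059, -0.0003] [0.02, -0.0, -9.01]
   [0.0131, -0.0039, -0.0003] [0.02, -0.0, -9.01]
   [0.0136, -0.0018, -0.0003] [0.02, -0.0, -9.01]
   [0.0137, 0.0004, -0.0003] [0.02, -0.0, -9.01]
   [0.0135, 0.0025, -0.0003] [0.02, -0.0, -9.01]
   [0.0129, 0.0046, -0.0003] [0.02, -0.0, -9.01]
```

```bash
python3 -m handwheel '[[0.016,0.006,-0.012,0,0,0,-9],[0.016,0.008,-0.011,0,0,0,-9],[0.016,0.01,-0.009,0,0,0,-9],[0.016,0.011,-0.008,0,0,0,-9],[0.016,0.012,-0.006,0,0,0,-9],[0.016,0.013,-0.004,0,0,0,-9],[0.016,0.014,-0.002,0,0,0,-9],[0.016,0.014,0,0,0,0,-9],[0.016,0.014,0.002,0,0,0,-9],[0.016,0.013,0.005,0,0,0,-9],[0.016,0,0,0,0,0,0],[0.016,0,0,0,0,0,0]]' 15
python3 - <<'E'
from plan import *
print((stc(ctrl.get_state()["position"][None])*1000).round(1))
go([(st(.065,.11,.13),RSX,4)]);
E
```

```text
time: 14.28
position: [0.5341, -0.0388, 0.2303]
tool_rot: [1.927, 2.48, -0.001]
ft_force: [-0.1, 0.2, -0.1]
grip_width: 0.188
grip_force: 0.0
[[ 62.5 120.5 230.3]]
total [-10.4   2.5 100.3] [ 0.   0.1 -0.3]
   [-0.0026, 0.0006, 0.0251] [0.0, 0.02, -0.07]
   [-0.0026, 0.0006, 0.0251] [0.0, 0.02, -0.07]
   [-0.0026, 0.0006, 0.0251] [0.0, 0.02, -0.07]
   [-0.0026, 0.0006, 0.0251] [0.0, 0.02, -0.07]
```

```bash
python3 -m handwheel '[[0.016,-0.003,0,0.025,0,0,0],[0.016,-0.003,0.001,0.025,0,0,0],[0.016,-0.003,0.001,0.025,0,0,0],[0.016,-0.002,0.001,0.025,0,0,0],[0.016,-0.015,0,0,0,0,0],[0.016,-0.015,0,0,0,0,0],[0.016,-0.015,0,0,0,0,0],[0.016,-0.015,0,0,0,0,0],[0.016,-0.01,0,0,0,0,0],[0.016,0,0,0,0,0,0]]'
python3 - <<'E'
from plan import *
print((stc(ctrl.get_state()["position"][None])*1000).round(1),ctrl.get_state()["ft_force"])
for th in(1.4,1.2,1.0,.8,.6,.4,.2,.1,0):
    u=np.array([-np.cos(th),np.sin(th)]);n=np.array([np.sin(th),np.cos(th)]);P=np.array([28,80])+68*u+8*n
    print(th,"TCP y,z",(P+[9.5,0]).round(1))
E
```

```text
time: 15.52
position: [0.5582, -0.1173, 0.1312]
tool_rot: [1.924, 2.48, -0.0]
ft_force: [0.1, -0.0, -0.4]
grip_width: 0.181
grip_force: 0.0
[[ 66.1  38.5 131.2]] [ 0.13917747 -0.01173588 -0.35884586]
1.4 TCP y,z [ 33.8 148.4]
1.2 TCP y,z [ 20.3 146.3]
1.0 TCP y,z [  7.5 141.5]
0.8 TCP y,z [ -4.1 134.4]
0.6 TCP y,z [-14.1 125. ]
0.4 TCP y,z [-22.  113.8]
0.2 TCP y,z [-27.6 101.4]
0.1 TCP y,z [-29.4  94.7]
0 TCP y,z [-30.5  88. ]
```

```bash
python3 -m handwheel '[[0.016,-0.014,0,-0.001,0,0,0],[0.016,-0.014,0,-0.001,0,0,0],[0.016,-0.015,0,-0.001,0,0,0],[0.016,0,0,0,0,0,0]]'
python3 - <<'E'
from plan import *
print((stc(ctrl.get_state()["position"][None])*1000).round(1),ctrl.get_state()["ft_force"])
p,d=ctrl.get_image("side")
cv2.imwrite("pics/g4.png",cv2.resize(p[150:250,300:420],(720,600),interpolation=cv2.INTER_CUBIC))
E
```

```text
time: 16.02
position: [0.5691, -0.1602, 0.1344]
tool_rot: [1.925, 2.478, -0.001]
ft_force: [0.2, 0.9, -0.2]
grip_width: 0.183
grip_force: 0.0
[[ 65.8  -5.8 134.4]] [ 0.18084513  0.90397356 -0.20435354]
```

View pics/g4.png

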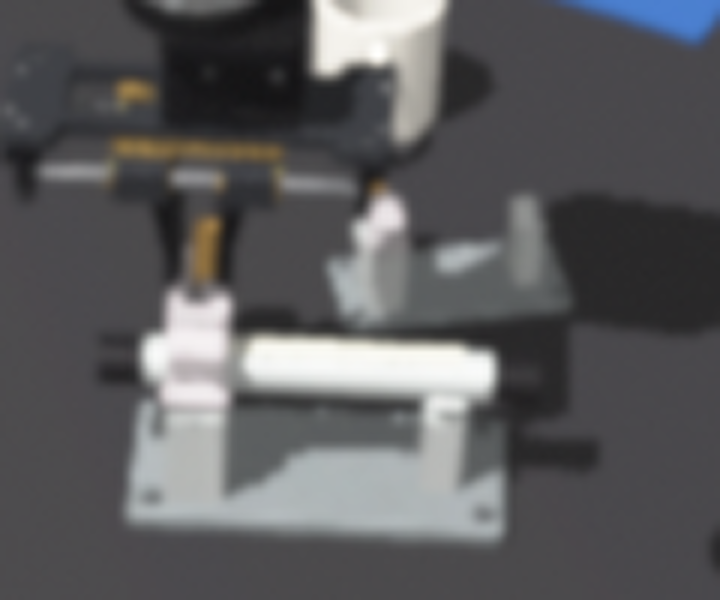

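The strap (198,350) is swinging over with a finger on each prong. Following its arc down.

```bash
python3 -m handwheel '[[0.016,-0.008,0,0.009,0,0,0],[0.016,-0.008,0,0.011,0,0,0],[0.016,-0.006,0,0.012,0,0,0],[0.016,-0.003,0,0.007,0,0,0],[0.016,-0.001,0,0.004,0,0,0],[0.016,0,0,0,0,0,0],[0.016,0,0,0,0,0,0]]'
python3 -c "
from plan import *
print((stc(ctrl.get_state()['position'][None])*1000).round(1))"
```

```text
time: 16.95
position: [0.5753, -0.1828, 0.0914]
tool_rot: [1.922, 2.482, -0.0]
ft_force: [0.1, -2.0, -1.4]
grip_width: 0.185
grip_force: 0.5
[[ 66.1 -29.2  91.4]]
```

```bash
python3 -m handwheel '[[0.016,-0.003,0,0.003,0,0,0],[0.016,0,0,0.002,0,0,0],[0.016,0,0,0,0,0,0],[0.016,0,0,0,0,0,0]]'
python3 -m handwheel '[[0.016,0,0,0.002,0,0,0],[0.016,0,0,0,0,0,0],[0.016,0,0,0,0,0,0]]'
python3 -c "
from plan import *
print((stc(ctrl.get_state()['position'][None])*1000).round(1))"
```

```text
time: 17.45
position: [0.5768, -0.1853, 0.0882]
tool_rot: [1.921, 2.482, 0.001]
ft_force: [-2.5, 1.0, 8.0]
grip_width: 0.184
grip_force: 4.5
time: 17.82
position: [0.5769, -0.1854, 0.0878]
tool_rot: [1.921, 2.481, -0.0]
ft_force: [-6.1, 1.7, 18.0]
grip_width: 0.187
grip_force: 8.9
[[ 67.  -32.1  87.8]]
```

The half has a hard stop at 88 mm, as expected, so it is closed. Now the bolt.

```bash
python3 -m handwheel '[[0.016,0,0,-0.01,0,0,0],[0,0,0,-0.035,0,0,0],[0,0,0,-0.03,0,0,0],[0,-0.035,0,0,0,0,0],[0,-0.035,-0.001,0,0,0,0],[0,-0.035,-0.001,0,0,0,0],[0,0,0,0,0,0,0],[0,0,0,0,0,0,0]]'
python3 - <<'E'
from plan import *
s=ctrl.get_state();print((stc(s["position"][None])*1000).round(1),s["grip_width"],s["joint_positions"].round(2))
go([(st(.065,-.14,.08),RSX,3)])
for n in("top","side"):
    Q=stc(np.load(f"pics/{n}Q.npy"));im=0
p,d=ctrl.get_image("side");np.save("pics/side5.npy",d)
Q=stc(cloud("side",d).reshape(-1,3));hsv=cv2.cvtColor(p,cv2.COLOR_BGR2HSV).reshape(-1,3)
m=(hsv[:,1]>120)&(hsv[:,2]>100)&(abs(Q[:,0]-.065)<.04)&(abs(Q[:,1]+.09)<.06)&(Q[:,2]<.13);print("knob",m.sum(),np.median(Q[m],0).round(4) if m.any() else 0)
m=(abs(Q[:,0]-.065)<.014)&(Q[:,1]<.0)&(Q[:,1]>-.055)&(Q[:,2]>.05)&(Q[:,2]<.12);print("strap pts",(np.round(Q[m][::6]*1000)).astype(int).tolist())
cv2.imwrite("pics/g5.png",cv2.resize(p[150:250,300:420],(720,600),interpolation=cv2.INTER_CUBIC))
E
```

```text
time: 18.82
position: [0.6005, -0.2864, 0.1592]
tool_rot: [1.922, 2.484, 0.002]
ft_force: [-0.4, -0.0, 0.1]
grip_width: 0.006
grip_force: 0.0
[[  64.3 -135.8  159.2]] 0.005755737165818611 [ 0.81  0.44 -0.53  1.48  0.23  1.29  0.51]
total [-4.2  0.5 79.2] [ 0.1  0.  -0.1]
   [-0.0014, 0.0002, 0.0264] [0.03, 0.0, -0.02]
   [-0.0014, 0.0002, 0.0264] [0.03, 0.0, -0.02]
   [-0.0014, 0.0002, 0.0264] [0.03, 0.0, -0.02]
knob 46 [ 0.0626 -0.085   0.0886]
strap pts [[75, -47, 91], [56, -46, 88], [52, -42, 88], [77, -27, 91], [72, -10, 101], [69, -5, 102], [71, -1, 100], [53, -7, 97]]
```

View pics/g5.png

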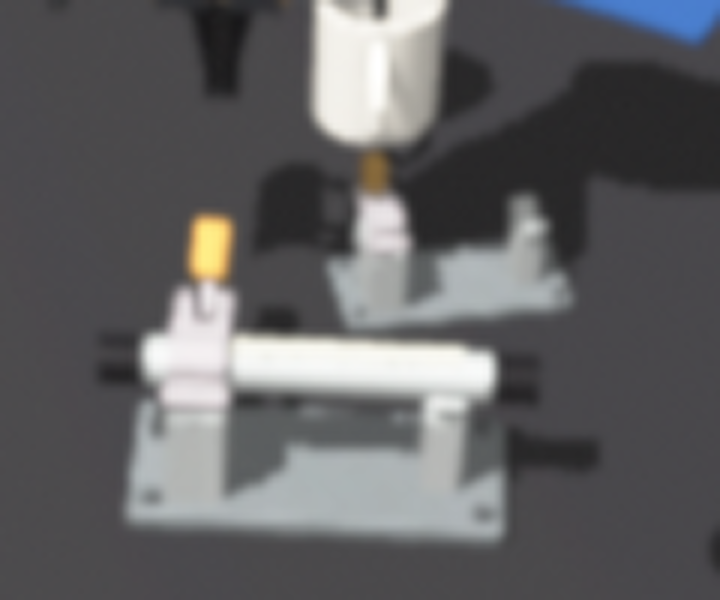

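The strap (200,345) lies level over the lamp, with its prongs at z 88–91 mm. The knob (210,248) still leans out. Lowering outside the knob and pushing.

```bash
python3 -m handwheel '[[0,-0.003,0,0.026,0,0,0],[0,-0.001,0,0.026,0,0,0],[0,0,0,0.026,0,0,0],[0,0.01,0,0,0,0,0],[0,0.012,0,0,0,0,0],[0,0.012,0,-0.002,0,0,0],[0,0.012,0,-0.003,0,0,0],[0,0.012,0,-0.006,0,0,0],[0,0,0,0,0,0,0]]'
python3 -c "
from plan import *
print((stc(ctrl.get_state()['position'][None])*1000).round(1))"
```

```text
time: 20.0
position: [0.5921, -0.2515, 0.1048]
tool_rot: [1.913, 2.451, -0.016]
ft_force: [-2.0, -22.6, 25.9]
grip_width: 0.002
grip_force: 16.7
[[ 65.  -99.9 104.8]]
```

The fingertip rode up onto the knob's end. I'll back off and measure the bolt numerically.

```bash
python3 -m handwheel '[[0,-0.015,0,-0.012,0,0,0],[0,-0.015,0,-0.03,0,0,0],[0,-0.02,0,-0.025,0,0,0],[0,0,0,0,0,0,0],[0,0,0,0,0,0,0]]'
cat > knob.py <<'E'
from plan import *
s=ctrl.get_state();print("tcp",(stc(s["position"][None])*1000).round(1),s["ft_force"].round(1))
for n in("side","top"):
    p,d=ctrl.get_image(n)
    Q=stc(cloud(n,d).reshape(-1,3));hsv=cv2.cvtColor(p,cv2.COLOR_BGR2HSV).reshape(-1,3)
    m=(hsv[:,0]>10)&(hsv[:,0]<35)&(hsv[:,1]>120)&(hsv[:,2]>90)&(abs(Q[:,0]-.065)<.04)&(Q[:,1]>-.16)&(Q[:,1]<0)&(Q[:,2]<.14);print(n,"knob",m.sum())
    if m.any():
        k=Q[m]*1000;print(np.percentile(k,[5,50,95],axis=0).round(0).tolist())
        i=np.argsort(k[:,2])[::max(1,len(k)//12)];print(k[i].round(0).astype(int).tolist())
    m=(abs(Q[:,0]-.065)<.016)&(Q[:,1]<-.03)&(Q[:,1]>-.06)&(Q[:,2]>.05)&(Q[:,2]<.12)
    if m.any():print("prongs",np.percentile(Q[m]*1000,[5,50,95],axis=0).round(0).tolist())
E
python3 knob.py
```

```text
time: 20.62
position: [0.5993, -0.2816, 0.1591]
tool_rot: [1.921, 2.485, 0.002]
ft_force: [0.1, 0.8, -1.3]
grip_width: 0.009
grip_force: 0.0
tcp [[  64.4 -130.9  159.1]] [ 0.1  0.8 -1.3]
side knob 57
[[55.0, -79.0, 93.0], [64.0, -68.0, 106.0], [71.0, -60.0, 117.0]]
[[70, -63, 91], [60, -60, 94], [67, -57, 96], [61, -65, 98], [67, -65, 101], [58, -64, 102], [58, -72, 104], [68, -69, 106], [71, -68, 107], [55, -73, 108], [72, -84, 110], [71, -66, 112], [64, -70, 114], [62, -79, 115], [64, -69, 118]]
prongs [[52.0, -60.0, 67.0], [63.0, -52.0, 87.0], [75.0, -35.0, 97.0]]
top knob 102
[[57.0, -88.0, 93.0], [65.0, -71.0, 107.0], [73.0, -58.0, 115.0]]
[[91, -89, -2], [67, -65, 95], [58, -78, 98], [73, -58, 101], [74, -64, 102], [69, -88, 105], [67, -85, 107], [57, -71, 108], [60, -82, 109], [73, -70, 111], [68, -79, 113], [66, -75, 114], [69, -73, 115]]
prongs [[51.0, -59.0, 56.0], [65.0, -43.0, 86.0], [78.0, -31.0, 96.0]]
```

```bash
python3 -m handwheel '[[0,0,0,0.025,0,0,0],[0,0,0,0.025,0,0,0],[0,0,0,0.025,0,0,0],[0,0,0,0,0,0,0],[0,0,0,0,0,0,0]]'
python3 -c "
from plan import *
print((stc(ctrl.get_state()['position'][None])*1000).round(1))"
```

```text
time: 21.35
position: [0.6, -0.2833, 0.0851]
tool_rot: [1.921, 2.483, 0.001]
ft_force: [0.2, 0.0, 0.5]
grip_width: 0.007
grip_force: 0.0
[[  64.6 -132.7   85.1]]
```

```bash
python3 -m handwheel '[[0,0.012,0,0,0,0,0],[0,0.012,0,0,0,0,0],[0,0.009,0,0,0,0,0],[0,0.006,0,0,0,0,0],[0,0.006,0,-0.001,0,0,0],[0,0.005,0,-0.001,0,0,0],[0,0,0,0,0,0,0]]'
python3 knob.py
```

```text
time: 22.22
position: [0.5868, -0.2345, 0.0863]
tool_rot: [1.922, 2.484, 0.001]
ft_force: [-0.9, -0.6, -0.1]
grip_width: 0.006
grip_force: 0.0
tcp [[ 64.2 -82.1  86.3]] [-0.9 -0.6 -0.1]
side knob 67
[[55.0, -71.0, 97.0], [62.0, -48.0, 115.0], [72.0, -42.0, 123.0]]
[[55, -80, 82], [62, -44, 98], [55, -74, 103], [56, -47, 104], [54, -63, 107], [59, -45, 110], [56, -48, 112], [63, -52, 116], [57, -51, 117], [61, -64, 118], [62, -42, 120], [60, -51, 121], [64, -59, 122], [69, -52, 124]]
prongs [[52.0, -51.0, 81.0], [63.0, -45.0, 98.0], [75.0, -36.0, 117.0]]
top knob 45
[[57.0, -65.0, 93.0], [67.0, -47.0, 114.0], [74.0, -42.0, 127.0]]
[[93, -70, -2], [70, -43, 93], [61, -42, 100], [63, -45, 102], [74, -47, 108], [64, -44, 110], [58, -45, 112], [60, -48, 114], [65, -46, 115], [66, -51, 120], [56, -48, 121], [72, -55, 123], [71, -49, 123], [71, -46, 126], [66, -53, 127]]
prongs [[51.0, -51.0, 51.0], [65.0, -41.0, 90.0], [78.0, -32.0, 116.0]]
```

The bolt follows freely now. Finishing with a rising push.

```bash
python3 -m handwheel '[[0,0.005,0,-0.006,0,0,0],[0,0.005,0,-0.006,0,0,0],[0,0.005,0,-0.003,0,0,0],[0,0.004,0,-0.001,0,0,0],[0,0.003,0,0,0,0,0],[0,0,0,0,0,0,0],[0,0,0,0,0,0,0]]'
python3 knob.py
```

```text
time: 23.2
position: [0.5813, -0.214, 0.1022]
tool_rot: [1.922, 2.483, 0.001]
ft_force: [0.1, 0.6, 0.3]
grip_width: 0.005
grip_force: 0.0
tcp [[ 64.1 -60.9 102.2]] [0.1 0.6 0.3]
side knob 68
[[53.0, -51.0, 104.0], [61.0, -31.0, 121.0], [71.0, -23.0, 127.0]]
[[61, -26, 101], [61, -32, 104], [53, -51, 106], [58, -26, 109], [61, -28, 115], [61, -31, 117], [55, -28, 120], [53, -50, 122], [71, -28, 123], [56, -48, 123], [68, -31, 125], [71, -35, 126], [61, -29, 127], [62, -42, 128]]
prongs [[50.0, -51.0, 82.0], [61.0, -35.0, 91.0], [77.0, -31.0, 117.0]]
top knob 28
[[57.0, -34.0, 102.0], [66.0, -28.0, 121.0], [73.0, -26.0, 126.0]]
[[63, -27, 99], [59, -28, 104], [66, -27, 108], [64, -28, 117], [67, -28, 118], [60, -31, 119], [73, -35, 120], [71, -29, 121], [70, -34, 122], [65, -30, 122], [57, -30, 123], [68, -30, 123], [58, -27, 126], [60, -28, 126]]
prongs [[52.0, -41.0, 51.0], [56.0, -33.0, 90.0], [80.0, -30.0, 119.0]]
```

```bash
python3 -m handwheel '[[0,0.002,0,0,0,0,0],[0,0,0,0,0,0,0],[0,0,0,0,0,0,0]]'
python3 -m handwheel '[[0,0.002,0,0,0,0,0],[0,0,0,0,0,0,0],[0,0,0,0,0,0,0]]'
```

```text
time: 23.68
position: [0.5809, -0.2127, 0.1023]
tool_rot: [1.922, 2.482, 0.0]
ft_force: [0.7, -1.7, -0.8]
grip_width: 0.006
grip_force: 0.9
time: 24.05
position: [0.5808, -0.2125, 0.1024]
tool_rot: [1.922, 2.479, -0.001]
ft_force: [1.1, -4.9, -2.7]
grip_width: 0.002
grip_force: 2.8
```

```bash
python3 -m handwheel '[[0,0.003,0,0,0,0,0],[0,0,0,0,0,0,0],[0,0,0,0,0,0,0]]'
python3 -m handwheel '[[0,-0.012,0,0,0,0,0],[0,-0.03,0,0,0,0,0],[0,-0.03,0,-0.03,0,0,0],[0,0,0,-0.06,0,0,0],[0,0,0,-0.06,0,0,0],[0,-0.05,0,0,0,0,0],[0,-0.05,0,0,0,0,0],[0,0,0,0,0,0,0]]'
python3 knob.py; python3 - <<'E'
from plan import *
p,d=ctrl.get_image("side");q,e=ctrl.get_image("top")
cv2.imwrite("pics/g6.png",np.hstack([cv2.resize(p[150:250,300:400],(400,400),interpolation=cv2.INTER_CUBIC),cv2.resize(q[190:290,340:440],(400,400),interpolation=cv2.INTER_CUBIC)]))
E
```

```text
time: 24.42
position: [0.5807, -0.2123, 0.1025]
tool_rot: [1.922, 2.474, -0.003]
ft_force: [5.1, -8.5, -4.8]
grip_width: 0.004
grip_force: 5.1
time: 25.42
position: [0.6211, -0.3785, 0.2505]
tool_rot: [-1.931, -2.478, 0.001]
ft_force: [0.3, -0.2, -0.9]
grip_width: 0.009
grip_force: 0.0
tcp [[  61.1 -230.1  250.5]] [ 0.3 -0.2 -0.9]
side knob 58
[[55.0, -45.0, 101.0], [62.0, -29.0, 121.0], [71.0, -24.0, 127.0]]
[[61, -31, 100], [58, -29, 103], [67, -28, 107], [71, -33, 110], [68, -31, 113], [58, -23, 116], [58, -28, 119], [64, -26, 121], [71, -33, 123], [64, -28, 124], [69, -42, 124], [69, -46, 125], [64, -30, 126], [56, -40, 127], [68, -32, 128]]
prongs [[50.0, -48.0, 82.0], [65.0, -35.0, 89.0], [77.0, -31.0, 112.0]]
top knob 73
[[56.0, -46.0, 112.0], [64.0, -35.0, 123.0], [72.0, -25.0, 128.0]]
[[71, -26, 99], [59, -39, 115], [62, -27, 118], [72, -48, 119], [64, -35, 121], [68, -41, 122], [69, -36, 123], [73, -40, 124], [65, -40, 125], [62, -31, 126], [58, -35, 127], [68, -27, 127], [62, -25, 132]]
prongs [[51.0, -48.0, 56.0], [56.0, -39.0, 90.0], [78.0, -31.0, 119.0]]
```

View pics/g6.png

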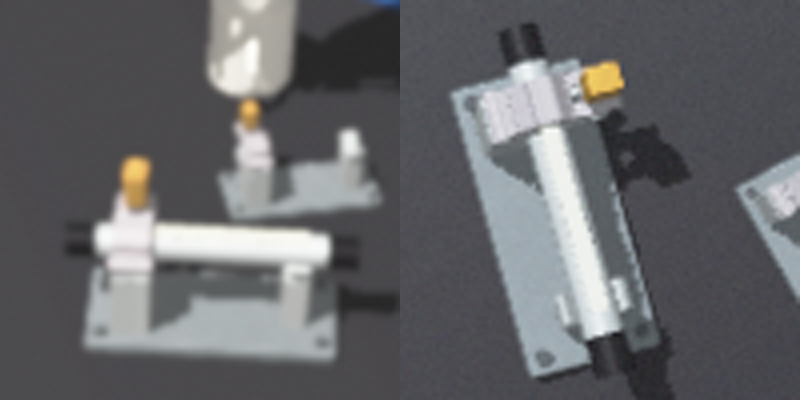

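The lamp is level in both cradles and the strap is closed over it (top view (525,108)). The bolt is upright in the slot (knob (602,80)), and the robot is clear. Handing in.

```bash
python3 -c "
from bench import ctrl
print(ctrl.close_job())"
```

```text
the job is handed in; nothing more can be done
None
```

I handed the job in: the lamp lies level and centred in the clamp cradle and fork, the hinged half is closed over it, the bolt is upright in its slot, and the robot touches nothing; one bolt push jammed on the knob's end (about 34 N at the wrist) before a lower push worked, and no verdict was returned.

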